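Check a guard switch by hand

ROBOT

A 6-joint arm with a two-finger parallel gripper is mounted at the origin on the work surface. World frame = base frame: x ahead of the robot, y to its left, z up, the work surface at z = 0. Lengths are in m, angles in rad, forces in N, time in s.
With the tool pointing down it reaches from about 0.35 to 0.775 m from the base axis. Payload 7.3 kg.
Tool frame: the origin (TCP) lies at the very end of the fingers, on their centre line; the grasp point (between the pads) lies 19 mm behind it; z points along the fingers, y is the direction in which the jaws open and shut (so a half turn about z gives the same grasp; the last joint's range is limited). The gripper opens to 92 mm and grips with 3 to 60 N. Pads are 19 mm wide; open, the fingers measure 130 mm over their backs; the gripper's body (75 mm by 190 mm) begins 47 mm behind the grasp point.
Start: joints at [1.162, 0.342, 1.524, -0, 1.275, -0.146], TCP at [0.136, 0.507, 0.227] pointing down, gripper open.
Joint ranges: [-2.53, 2.53], [-0.77, 2.02], [0.04, 2.7], [-1, 4.14], [0.28, 2.66], [-3.11, 3.11]. Speed limits (rad/s): [2.57, 2.57, 3.14, 3.14, 3.14, 3.14].

INTERFACE

Orientations are given as a rotation vector (axis times angle).
In Python, from workcell import sense, grab_frame, job_done gives the robot as it stands.
- The arm moves only by the tool carry_out, never from a script. Its argument "deltas" is a list of rows, each a list of 7 numbers: the shift along the world's x, y, z in cm, then the turn, a rotation vector about the world's x, y, z in degrees, then the gripper command: -1 is fully open, 1 is shut, values between are in proportion. In form: [[x, y, z, ax, ay, az, jaw], ...]. A call has 1 to 20 rows; each row shifts and turns the commanded pose from where the row before left it; what a row does not reach is not made up. A row lasts 1/8 s, in which the tool goes at most 62.5 mm and 10.7 degrees, less where a joint would pass 70% of its speed; a pose out of reach is approached as far as the arm can. A call is refused whole if a number of a shift passes 6.25 or a number of a turn 10.7, either way. A call with a gripper value outside its range is refused whole. The fingers move at their own pace and stop on an object; the grip force is fixed at half the most. Time passes only in rows, so rows that do not move let the fingers close. It gives the time, the measured TCP pose, the force and the opening at its end, in the units of the state.
- sense(): the state, without advancing time (a new reading comes with each control period).
- grab_frame(name): name is "scene" or "top"; returns a dict with "image" (384x512x3 uint8, red, green, blue), "K" (3x3 intrinsics, pixels), "cam_to_world" (4x4, takes a point from camera to world coordinates). Camera axes: x right, y up, looking along -z (the intrinsics and any distortion apply to the point x, -y, -z); pixel columns grow to the right and rows downward; lengths in m; the calibration is good to about 2 mm. A picture is of the moment at which its call begins. There is no depth.
- job_done(): hands the job in, once; it reports no verdict.
The state is a dict: "t": time; "joint_positions": joint angles; "dq": joint speeds; "tau": joint torques, N m; "position": TCP position; "ee_rot": TCP orientation; "wrist_force": force on the tool from outside, world axes, zero at the start; "torque": the same for the moment, N m; "finger_gap": opening from 0.0 (shut) to 1.0 (fully open).
Only numpy, scipy, OpenCV 4.12 (cv2) and the standard library are available. Lean on these libraries where they do the work, as an engineer would, in place of code of your own. Each camera call takes 0.05 s, during which the arm holds its last target.

TASK

Three guard limit switches stand on the bench for checking before they go back into the test machine. Push the arm of the long-armed roller switch over sideways, either way, until it trips, keep it tripped for about a second, then let it spring back upright. Leave the short-armed roller switch and the wobble stick alone.

Things in the scene. Friction and masses are not known exactly. Their poses are not given: they have to be found in the camera images.
- long_lever (a joint): angle (rad) of the long roller arm about its level shaft, 92 mm above the table; 0 = upright, positive = leaning to +y of long_roller. Trips beyond 0.5 rad (30 degrees) either way; end stops at 1.3 rad. A spring (0.35 N m per rad, 2 to 4 N at the roller) brings it back when let go.
- long_roller (a point): centre of the black roller (20 mm dia., 12 mm wide) atop the long steel arm (11 mm wide in y, 5 mm thick, 85 mm shaft to roller), 177 mm above the table. Axes turn with the arm: z up along it, y sideways (its swing), x level along the shaft to the fixed housing: 44 mm square, axis 34 mm from the arm, top only 110 mm above the table, on a 75 mm square plate.
- short_roller (a point): centre of the 20 mm roller of the short-armed switch: same housing and axes, arm only 42 mm long, roller centre 134 mm above the table. To be left alone.
- stick_tip (a point): small black ball (13 mm) on the wobble stick, a 7 mm steel rod standing in a rubber boot on top of the same kind of housing; ball centre 197 mm above the table, over the housing's axis. To be left alone.

How it is judged:
On the way:
1. the long arm is pushed over past its trip point (0.5 rad, either way) and kept there for at least 0.5 s ((value of joint long_lever above 0.5 rad or value of joint long_lever below -0.5 rad)), for 0.5 s.
At the end, for the whole second after the job is handed in: The long arm has sprung back upright (within 0.15 rad) and the short arm's roller and the wobble stick's ball are where they were, within 12 mm (value of joint long_lever between -0.15 and 0.15 rad and distance of each of short_roller, stick_tip from where it was at the start of the episode below 0.012 m); the robot touches nothing.
It fails at once if the short roller arm is deflected (its roller moved more than 12 mm) (distance of short_roller from where it was at the start of the episode above 0.012 m).
It fails at once if the wobble stick is deflected (its ball moved more than 12 mm) (distance of stick_tip from where it was at the start of the episode above 0.012 m).
It also fails if it takes over 32 s, if anything falls off the work surface, if the arm or the gripper's body presses on something with over 40 N, if the wrist force passes 120 N, or if a joint passes its speed limit or range.

## Working session

There is one attempt and no reset: what is moved stays moved. The work goes in short steps, Python scripts to look and compute and a tool call to move; the robot and the scene stay as the last step left them, time stands still between calls to the robot, and variables do not carry over. Pictures are saved under pics/ and viewed, and the job is handed in when it is done.

Besides the shell and the picture viewer there is one more tool, called in YAML: its name, and indented under it one key for each argument. carry_out: Moves the arm, as the interface text tells. Its arguments: {"type":"object","properties":{"deltas":{"type":"array"}},"required":["deltas"]}

```bash
mkdir -p pics
python3 - <<'E'
from workcell import sense, grab_frame
import cv2,numpy as np
np.set_printoptions(precision=4,suppress=True)
for n in("scene","top"):
    f=grab_frame(n); cv2.imwrite(f"pics/{n}0.png",f["image"][:,:,::-1]); np.savez(f"{n}0.npz",**{k:f[k] for k in("image","K","cam_to_world")}); print(n,f.keys(),f["K"],f["cam_to_world"])
s=sense();print(s["t"],s["position"],s["ee_rot"],s["finger_gap"])
E
```

```text
scene dict_keys(['image', 'K', 'cam_to_world']) [[394.694    0.     256.4534]
 [  0.     394.694  191.4723]
 [  0.       0.       1.    ]] [[-0.7332 -0.4983  0.4627  0.9998]
 [ 0.6797 -0.5563  0.4781  0.4885]
 [ 0.0191  0.665   0.7466  0.9202]
 [ 0.      0.      0.      1.    ]]
top dict_keys(['image', 'K', 'cam_to_world']) [[459.1365   0.     253.6346]
 [  0.     459.1365 186.3296]
 [  0.       0.       1.    ]] [[ 0.028   0.9975 -0.0656  0.4791]
 [-0.9996  0.0282  0.0016  0.0192]
 [ 0.0035  0.0655  0.9978  1.1783]
 [ 0.      0.      0.      1.    ]]
0.1 [0.1362 0.5067 0.2261] [-0.4115 -3.1142  0.002 ] 0.9993235794693093
```

View pics/scene0.png

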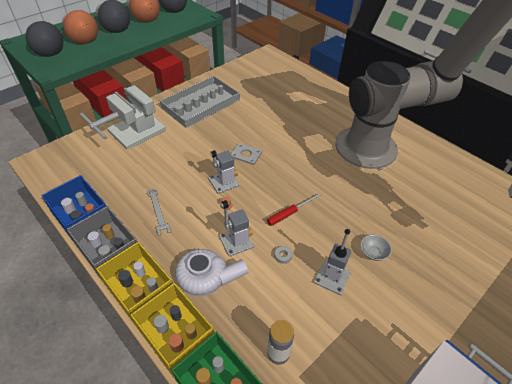

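View pics/top0.png

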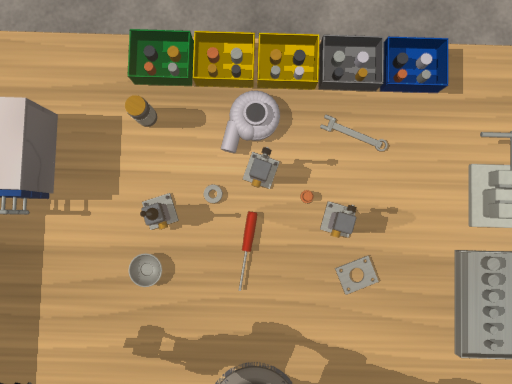

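Run:
```python
import cv2,numpy as np
a=cv2.imread("pics/scene0.png")[135:265,170:300]
b=cv2.imread("pics/top0.png")[135:250,230:370]
cv2.imwrite("pics/za.png",cv2.resize(a,None,fx=4.5,fy=4.5,interpolation=cv2.INTER_CUBIC))
cv2.imwrite("pics/zb.png",cv2.resize(b,None,fx=5,fy=5,interpolation=cv2.INTER_CUBIC))
```

```text
(no output)
```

View pics/za.png

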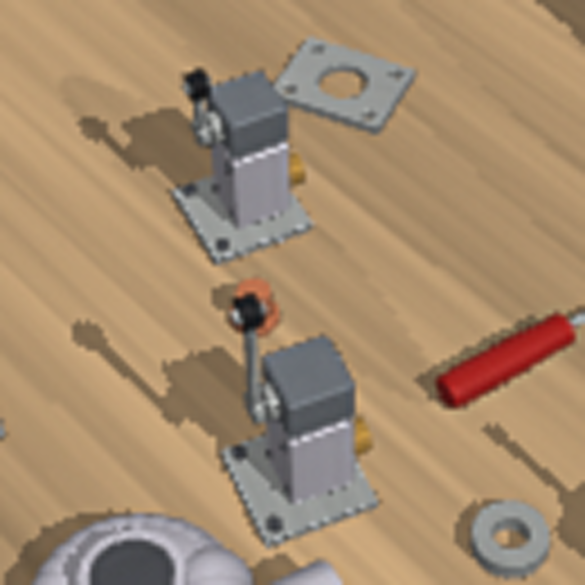

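View pics/zb.png

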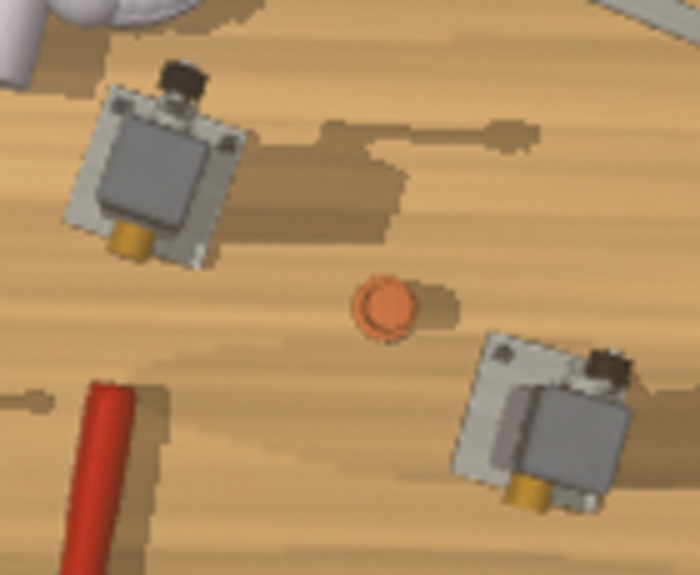

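```bash
cat > h.py <<'E'
import numpy as np,cv2
def ray(f,u,v):
    p=cv2.undistortPoints(np.array([[[u,v]]],float),f["K"],None)[0,0]
    T=f["cam_to_world"]; return T[:3,3],T[:3,:3]@np.array([p[0],-p[1],-1])
def at(f,u,v,z):
    o,d=ray(f,u,v); return o+d*(z-o[2])/d[2]
E
python3 - <<'E'
from h import *
np.set_printoptions(precision=4,suppress=True)
t=np.load("top0.npz");s=np.load("scene0.npz")
for n,f in(("top",t),("scene",s)):
    g=cv2.cvtColor(f["image"],cv2.COLOR_RGB2GRAY)
    m=(f["image"].max(2)<70).astype(np.uint8)
    k,l,st,c=cv2.connectedComponentsWithStats(m)
    for i in range(1,k):
        if 12<st[i,4]<300: 
            print(n,st[i],c[i],[at(f,*c[i],z)[:2] for z in(.177,.134,.197)])
print("house long",at(t,260.6,169.6,.11),"short",at(t,230+575/5,135+440/5,.11))
print("stick top",at(t,151,213,.197),"scene",at(s,347,232,.197))
print("turbo",at(t,254,112,.05),at(t,230,148,.04)); print("orange",at(t,307,197,.02), "bottle",at(t,135,103,.1))
E
```

```text
top [145  49  13  13  83] [152.506   56.3133] [array([0.8284, 0.2506]), array([0.8434, 0.2606]), array([0.8214, 0.246 ])]
top [293  57  12   8  56] [297.7679  61.0179] [array([ 0.8272, -0.0728]), array([ 0.8421, -0.0768]), array([ 0.8202, -0.071 ])]
top [331  57  11  10  50] [335.2   62.44] [array([ 0.8264, -0.1562]), array([ 0.8413, -0.1638]), array([ 0.8195, -0.1527])]
top [393  56  13  13  85] [397.3412  62.9059] [array([ 0.8294, -0.2947]), array([ 0.8444, -0.3081]), array([ 0.8224, -0.2884])]
top [232  70   9   7  34] [236.5588  73.6765] [array([0.7945, 0.0625]), array([0.8081, 0.0644]), array([0.7882, 0.0616])]
top [332  70  11  11  56] [335.9107  76.1429] [array([ 0.7954, -0.1583]), array([ 0.809 , -0.1659]), array([ 0.7891, -0.1548])]
top [393  72   5  10  27] [395.2963  77.0741] [array([ 0.7971, -0.2904]), array([ 0.8108, -0.3037]), array([ 0.7908, -0.2842])]
top [263 148   8   6  33] [266.3939 150.4545] [array([ 0.6247, -0.0083]), array([ 0.631 , -0.0094]), array([ 0.6218, -0.0077])]
top [ 16 190  33   9 179] [ 33.2737 194.3073] [array([0.514 , 0.4971]), array([0.5155, 0.517
[... 3260 characters left out ...]
315.6825] [array([0.8788, 0.1465]), array([0.8718, 0.1267]), array([0.882 , 0.1557])]
scene [269 334   7  14  33] [271.4242 341.1818] [array([0.7754, 0.3088]), array([0.7624, 0.2984]), array([0.7814, 0.3136])]
scene [188 362  10   9  21] [192.2857 365.2381] [array([0.9114, 0.2434]), array([0.9063, 0.2293]), array([0.9138, 0.25  ])]
scene [173 374   8  10  17] [176.6471 379.2941] [array([0.946 , 0.2441]), array([0.9429, 0.2299]), array([0.9475, 0.2507])]
house long [0.589  0.0023 0.11  ] short [ 0.4701 -0.1969  0.11  ]
stick top [0.4805 0.2347 0.197 ] scene [0.4826 0.252  0.197 ]
turbo [0.7387 0.0216 0.05  ] [0.6482 0.079  0.04  ]
orange [ 0.5321 -0.1182  0.02  ] bottle [0.7407 0.3052 0.1   ]
```

The top view puts the long arm's roller at about (266,150) and the short one's at (353,209). The scene view puts the long roller at (225,204). The two views agree on the long roller at (0.625, -0.0085), with a swing direction of about (0.27, 0.96), and the tool's y already lies along it. The stick ball is at about (0.48, 0.25). I'll lift, shut the jaws and travel high to the +y side.

carry_out:
  deltas:
    - [0,0,4,0,0,0,1]
    - [0,0,4,0,0,0,1]
    - [3.2,-2.9,0,0,0,0,1]
    - [3.2,-2.9,0,0,0,0,1]
    - [3.2,-2.9,0,0,0,0,1]
    - [3.2,-2.9,0,0,0,0,1]
    - [3.2,-2.9,0,0,0,0,1]
    - [3.2,-2.9,0,0,0,0,1]
    - [3.2,-2.9,0,0,0,0,1]
    - [3.2,-2.9,0,0,0,0,1]
    - [3.2,-2.8,0,0,0,0,1]
    - [3.2,-2.8,0,0,0,0,1]
    - [3.2,-2.8,0,0,0,0,1]
    - [3.2,-2.8,0,0,0,0,1]
    - [3.1,-2.8,0,0,0,0,1]
    - [3.1,-2.8,0,0,0,0,1]
    - [3.1,-2.8,0,0,0,0,1]
    - [3.0,-2.8,0,0,0,0,1]
    - [0,0,0,0,0,0,1]
    - [0,0,0,0,0,0,1]

```text
t: 2.6
position: [0.6429, 0.0513, 0.3061]
ee_rot: [-0.412, -3.113, -0.001]
wrist_force: [-0.0, 0.6, -0.7]
finger_gap: 0.005
```

carry_out:
  deltas:
    - [0,0,-3,0,0,0,1]
    - [0,0,-3,0,0,0,1]
    - [0,0,-3,0,0,0,1]
    - [0,0,-3,0,0,0,1]
    - [0,0,-2.5,0,0,0,1]
    - [0,0,-2,0,0,0,1]
    - [0,0,0,0,0,0,1]
    - [0,0,0,0,0,0,1]

```text
t: 3.6
position: [0.6436, 0.0516, 0.1431]
ee_rot: [0.41, 3.113, 0.001]
wrist_force: [0.8, -0.9, 0.2]
finger_gap: 0.005
```

```bash
cat > look.py <<'E'
import sys,cv2,numpy as np
from workcell import sense, grab_frame
i=sys.argv[1]
a=grab_frame("scene")["image"][100:260,160:320,::-1]; b=grab_frame("top")["image"][100:260,190:350,::-1]
cv2.imwrite(f"pics/l{i}.png",cv2.resize(np.hstack([a,b]),None,fx=2.5,fy=2.5,interpolation=cv2.INTER_CUBIC))
s=sense();print(s["t"],s["position"],s["wrist_force"])
E
python3 look.py 1
```

```text
3.7 [0.64387305 0.05130771 0.14325548] [-0.10506652  0.02313652 -0.06904867]
```

View pics/l1.png

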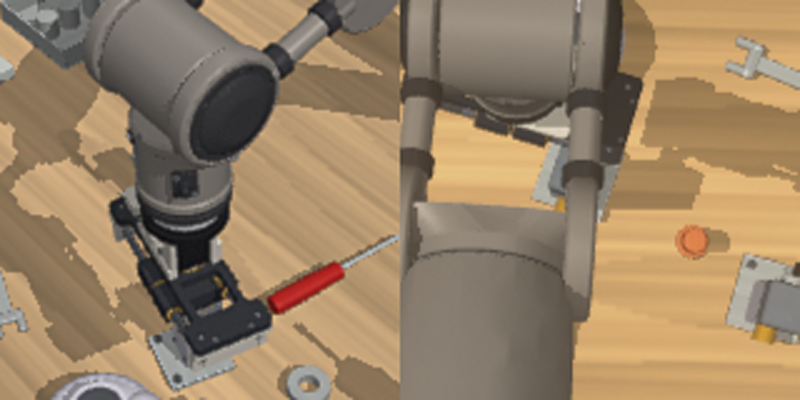

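The arm hides the switch in both views (scene view about (185,340) in the crop), so I'll use force as the guide.

carry_out:
  deltas:
    - [-0.27,-0.96,0,0,0,0,1]
    - [-0.27,-0.96,0,0,0,0,1]
    - [-0.27,-0.96,0,0,0,0,1]
    - [-0.27,-0.96,0,0,0,0,1]
    - [-0.27,-0.96,0,0,0,0,1]
    - [-0.27,-0.96,0,0,0,0,1]
    - [0,0,0,0,0,0,1]
    - [0,0,0,0,0,0,1]

```text
t: 4.7
position: [0.6273, -0.0065, 0.1419]
ee_rot: [0.412, 3.114, 0.0]
wrist_force: [-0.8, 1.6, 0.8]
finger_gap: 0.006
```

carry_out:
  deltas:
    - [-0.27,-0.96,0,0,0,0,1]
    - [-0.27,-0.96,0,0,0,0,1]
    - [-0.08,-0.29,0,0,0,0,1]
    - [0,0,0,0,0,0,1]
    - [0,0,0,0,0,0,1]

```text
t: 5.32
position: [0.6211, -0.0288, 0.142]
ee_rot: [0.412, 3.114, -0.0]
wrist_force: [-0.1, 2.9, 2.2]
finger_gap: 0.003
```

```bash
python3 look.py 2
```

```text
5.425 [ 0.62112231 -0.02869076  0.14205381] [-0.58333658  2.23532791  1.92415886]
```

View pics/l2.png

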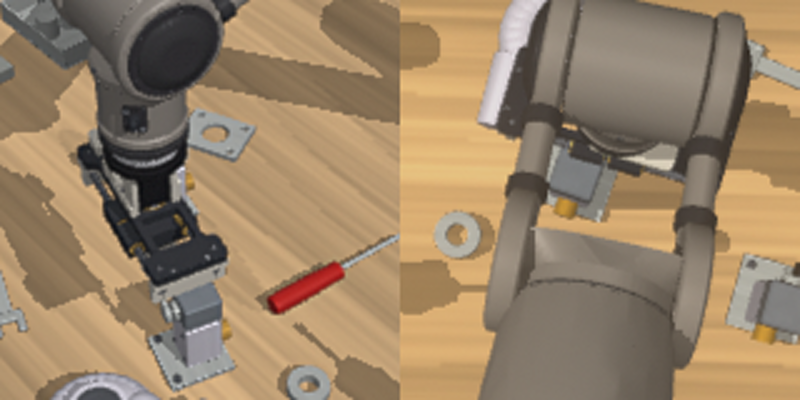

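The wrist force reads about 2.2–2.9 N sideways and 2 N upward, which suggests a lean of roughly 0.65–0.7 rad. I'll add a few mm for margin and hold.

carry_out:
  deltas:
    - [-0.16,-0.58,0,0,0,0,1]
    - [0,0,0,0,0,0,1]
    - [0,0,0,0,0,0,1]
    - [0,0,0,0,0,0,1]
    - [0,0,0,0,0,0,1]
    - [0,0,0,0,0,0,1]
    - [0,0,0,0,0,0,1]
    - [0,0,0,0,0,0,1]
    - [0,0,0,0,0,0,1]

```text
t: 6.55
position: [0.6193, -0.0344, 0.1416]
ee_rot: [-0.412, -3.114, -0.0]
wrist_force: [1.5, 4.4, -1.4]
finger_gap: 0.008
```

Run:
```python
from workcell import sense,grab_frame
import cv2,numpy as np
s=sense();print(s["t"],s["position"],s["wrist_force"],s["torque"])
f=grab_frame("scene")["image"]; cv2.imwrite("pics/l3.png",cv2.resize(f[130:250,170:290,::-1],None,fx=5,fy=5,interpolation=cv2.INTER_CUBIC))
```

```text
6.55 [ 0.61930504 -0.0343671   0.14162396] [ 1.52404283  4.40277847 -1.39498393] [ 0.8128137  -0.18310161 -0.00429807]
```

View pics/l3.png

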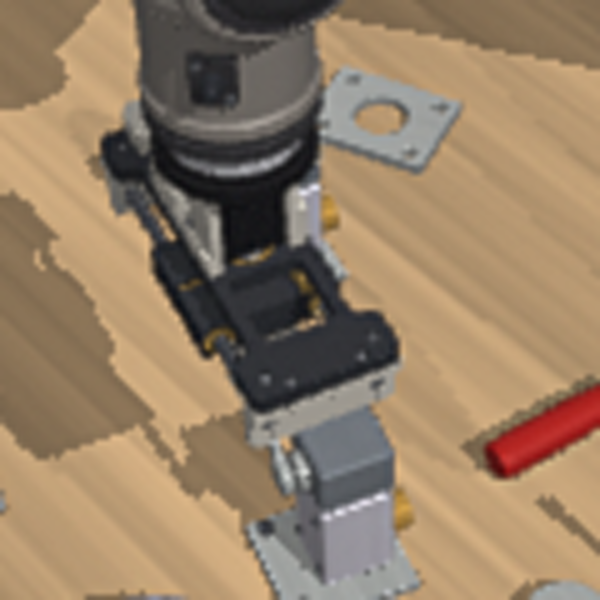

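Run:
```python
from workcell import sense,grab_frame
import numpy as np
F=[];M=[]
for i in range(12):
    grab_frame("top"); s=sense();F.append(s["wrist_force"]);M.append(s["torque"])
print(s["t"],np.mean(F,0),np.std(F,0),np.mean(M,0))
```

```text
7.2 [ 1.19896123  4.94088472 -2.85856723] [0.46418294 0.55726787 0.55428364] [ 0.83795082 -0.21973183 -0.04310089]
```

The force is now about 5.1 N sideways and -2.9 N in z. The finger tip has met the inner side of the roller, which the geometry puts at a lean of about 0.8–0.85 rad. The arm is therefore well past its trip point and has been held for over 1 s, so I'll back off the same way.

carry_out:
  deltas:
    - [0.16,0.58,0,0,0,0,1]
    - [0.27,0.96,0,0,0,0,1]
    - [0.27,0.96,0,0,0,0,1]
    - [0.27,0.96,0,0,0,0,1]
    - [0.27,0.96,0,0,0,0,1]
    - [0.27,0.96,0,0,0,0,1]
    - [0.27,0.96,0,0,0,0,1]
    - [0.27,0.96,0,0,0,0,1]
    - [0.27,0.96,0,0,0,0,1]
    - [0.2,0.7,0,0,0,0,1]
    - [0,0,0,0,0,0,1]

```text
t: 8.57
position: [0.6446, 0.0557, 0.1417]
ee_rot: [-0.41, -3.115, -0.0]
wrist_force: [0.1, 0.9, -0.1]
finger_gap: 0.007
```

Next I'll go up and back along the incoming path, high over the stick.

carry_out:
  deltas:
    - [0,0,3,0,0,0,1]
    - [0,0,3,0,0,0,1]
    - [0,0,3,0,0,0,1]
    - [0,0,3,0,0,0,1]
    - [0,0,3,0,0,0,1]
    - [0,0,2,0,0,0,1]
    - [-3.2,2.8,0,0,0,0,1]
    - [-3.2,2.8,0,0,0,0,1]
    - [-3.2,2.8,0,0,0,0,1]
    - [-3.2,2.8,0,0,0,0,1]
    - [-3.2,2.8,0,0,0,0,1]
    - [-3.2,2.8,0,0,0,0,1]
    - [-3.2,2.8,0,0,0,0,1]
    - [-3.2,2.8,0,0,0,0,1]
    - [-3.2,2.8,0,0,0,0,1]
    - [-3.2,2.8,0,0,0,0,1]
    - [-3.2,2.8,0,0,0,0,1]
    - [-3.2,2.8,0,0,0,0,1]
    - [-3.2,2.8,0,0,0,0,1]
    - [-3.2,2.8,0,0,0,0,1]

```text
t: 11.08
position: [0.1957, 0.4476, 0.312]
ee_rot: [0.412, 3.114, 0.001]
wrist_force: [0.3, 0.4, 0.4]
finger_gap: 0.002
```

Run:
```python
from workcell import sense,grab_frame
import cv2,numpy as np
from h import *
T={"top":[(266.4,150.5,.177),(353.5,208.7,.134),(143.4,212.9,.197)],"scene":[(225,204,.177),(213.9,154.2,.134),(347,231,.197)]}
ims=[]
for n in T:
    f=grab_frame(n); m=(f["image"].max(2)<70).astype(np.uint8)
    ims.append(f["image"][:,:,::-1])
    k,l,st,c=cv2.connectedComponentsWithStats(m)
    for u,v,z in T[n]:
        i=1+np.argmin([np.hypot(*(q-[u,v])) for q in c[1:]]); print(n,u,v,c[i],st[i,4],at(f,*c[i],z))
cv2.imwrite("pics/l4.png",cv2.resize(np.hstack([ims[1][130:290,190:390],ims[0][130:290,130:380]]),None,fx=1.75,fy=1.75))
s=sense();print(s["t"],s["position"],s["wrist_force"])
```

```text
top 266.4 150.5 [267.11764706 150.70588235] 34 [ 0.62419645 -0.00985675  0.177     ]
top 353.5 208.7 [353.8 208.6] 10 [ 0.50349342 -0.21160873  0.134     ]
top 143.4 212.9 [143.41176471 212.88235294] 17 [0.48029482 0.25089651 0.197     ]
scene 225 204 [224.56756757 203.51351351] 37 [ 0.62435346 -0.01062971  0.177     ]
scene 213.9 154.2 [213.87096774 154.19354839] 31 [ 0.50619978 -0.20387919  0.134     ]
scene 347 231 [347. 231.] 21 [0.48036027 0.25021476 0.197     ]
11.175 [0.19406914 0.44866106 0.31176877] [ 0.61625628 -0.69550624 -0.20931288]
```

View pics/l4.png

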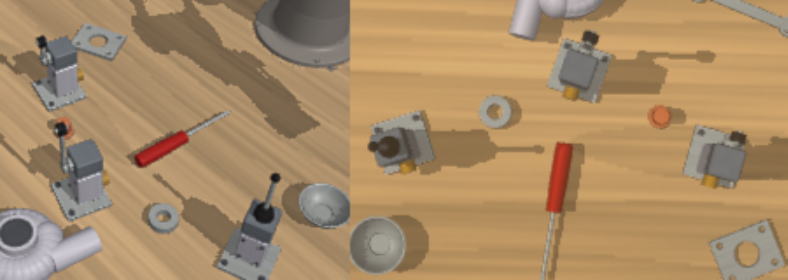

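The picture shows all three switches upright. The long roller is about 2 mm from its starting point (top view (267,151), scene view (225,204)), and the other two are unmoved.

```bash
python3 -c "
from workcell import job_done
print(job_done())"
```

```text
the job is handed in; nothing more can be done
None
```

I pushed the long-armed roller switch over towards its +y (the -y side of the bench) with the shut fingers and held it there. I then backed off so it could spring upright, moved the arm well clear and handed the job in. By the last camera check the robot's clock was at about 11.2 s of the 32 s allowed.

- **Trip:** I could not see the lever angle, because the robot arm hid the switch in both views. Forces and geometry put it at about 0.65 rad first, then 0.8 to 0.85 rad. It was past the trip point for about 2 s. In the last push the vertical force changed sign from about +2 N to -2.9 N. I took that as the finger tip meeting the inner side of the roller. Side force stayed around 5 N.
- **Final state:** In the last pictures the long roller was about 2 mm from its starting point, roughly 0.02 rad from upright. The stick's ball had not moved. The short roller had not moved in the scene view and had moved only 0.3 pixel in the top view.
- **Disagreement:** The two views differ by about 8 mm on the short roller's position. They differed the same way before any move. The housing hides part of that roller from above.

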